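# Close the cold-brew canister to the first click and hang up the paddle

## Robot

A 6-joint arm with a two-finger parallel gripper is mounted at the origin on the work surface. World frame = base frame: x ahead of the robot, y to its left, z up, the work surface at z = 0. Lengths are in m, angles in rad, forces in N, time in s.
With the tool pointing down it reaches from about 0.25 to 0.8 m from the base axis. Payload 8.5 kg.
Tool frame: the origin (TCP) lies midway between the tips of the shut fingers; the grasp point (between the pads) lies 19 mm behind it; z points along the fingers, y is the line along which they close (so a half turn about z gives the same grasp; the last joint's range is limited). The gripper opens to 85 mm and grips with 20 to 120 N. Pads are 22 mm wide; open, the fingers measure 114 mm over their backs; the gripper's body (76 mm by 85 mm) begins 54 mm behind the grasp point. The pads swing forward as they close: fully open they stand 13 mm farther back than shut.
Start: joints at [1.173, 0.238, -0.013, 1.319, 0, 1.571], TCP at [0.203, 0.484, 0.231] pointing down, gripper open.
Joint ranges: [-2.66, 2.66], [-1.03, 1.9], [-1.14, 1.46], [-1.82, 2.27], [-1.45, 1.34], [-3.14, 3.14]. Speed limits (rad/s): [2.22, 2.22, 2.79, 3.14, 3.14, 3.14].

## Interface

Orientations are given as a unit quaternion [w, x, y, z].
In Python, from station import r gives the robot as it stands.
- The arm moves only by the tool carry_out, never from a script. Its argument "commands" is a list of rows, each a list of 7 numbers: the closure, from 0 (fully open) to 1 (shut), then the shift along the tool's x, y, z in m, then the turn, a rotation vector about the tool's x, y, z in rad. A call has 1 to 12 rows; each row is the pose to reach, as a shift and turn from the pose commanded when the call began, along the tool's axes at that moment; what a row does not reach only later rows make up. A row lasts 1/10 s, in which the tool goes at most 50 mm and 8.59 degrees, less where a joint would pass 70% of its speed; a pose out of reach is approached as far as the arm can. A call with a gripper value outside its range is refused whole. The fingers move at their own pace and stop on an object; "newtons" is the grip in N (left out, the last holds). Time passes only in rows, so rows that repeat a pose let the fingers close. It gives the time, the measured TCP pose, the force, the opening and the grip force at its end, in the units of the state.
- r.get_obs(): the state, without advancing time (a new reading comes with each control period).
- r.get_image(name): name is "scene" or "side" or "wrist"; returns a dict with "pixels" (420x560x3 uint8, blue, green, red), "fovy" (degrees; the focal length in pixels is half the picture's height over the tangent of half this angle, whatever the lens; pixels are square), "cx", "cy" (the principal point, pixels), "R" (3x3) and "t" (3): a world point X has camera coordinates R X + t. Camera axes: x right, y down, z forward; pixel columns grow to the right and rows downward; lengths in m; the calibration is good to about 2 mm. The wrist camera is an equidistant fisheye: a pixel r from the principal point sees the ray r / f radians off the axis. A picture is of the moment at which its call begins. There is no depth.
- r.job_done(): hands the job in; it is judged then, once.
Trained networks look in the newest picture that a camera, given by its name, has taken for a name from the list of things; names that differ only in an ending like _2 or _b are one class to them, and where a whole thing is asked for, a point or a joint stands for the part that bears it (a point fixed in the world has none). Each returns a list of dicts, best first, with "p" (0 to 1); they miss things now and then, are a little off and sometimes report something else, mostly with a low value. They report only what shows in the picture. A call takes as long as a camera call. They do not tell look-alikes from the thing itself.
- r.look_for(camera, name): "at" ([row, column] in pixels, amid what is visible of it).
- r.pinpoint(camera, name): "at" ([row, column] in pixels: a listed point, or the origin of a listed thing).
The state is a dict: "clock": time; "joints": joint angles; "dq": joint speeds; "joint_torque": joint torques, N m; "ee_pos": TCP position; "ee_rot": TCP orientation; "wrist_force": force on the tool from outside, world axes, zero at the start; "wrist_torque": the same for the moment, N m; "width": opening from 0.0 (shut) to 1.0 (fully open); "gripper_force": force on a finger pad.
Only numpy, scipy, OpenCV 4.12 (cv2) and the standard library are available. Lean on these libraries where they do the work, as an engineer would, in place of code of your own. Each camera call takes 0.05 s, during which the arm holds its last target. There are 200 camera calls.

## Task

The cold brew has been stirred: close the canister by turning the orange crank on its cap clockwise until the clutch clicks once, and stop at that first click - the cap must be fully home and the clutch must not go on to a second click. Then hang the wooden stirring paddle by its eye on the brass hook deep inside the little open cubby, so that it hangs freely with the blade down and has all but stopped swinging. Leave the cup, the pitcher and the syrup bottle where they stand.

Things in the scene. Friction and masses are not known exactly. Their poses are not given: they have to be found in the camera images.
- tank: round stainless cold-brew canister with a blue band, 220 mm across, 110 mm tall, fixed to the counter. Origin: centre of its underside, z up. A yellow tick on its top, beside the cap, shows the home place: the cap is home when the cap's white tick points to it.
- cap_axis (a point): point on the vertical turning axis of cap and crank, 144 mm above the counter. The black cap is a disc 128 mm across whose top lies 142 mm above the counter; the orange crank arm (22 mm wide, its top 160 mm above the counter) lies on it. The crank's short tail, opposite the knob, points to a white tick on the cap before any click, a green tick at one click, a red one at two.
- knob_grip (a point): mid-height of the black upright crank knob, a cylinder 24 mm in diameter, 45 mm tall, spinning freely on its pin at the end of the crank, 85 mm from the axis. This point is 186 mm above the counter, the knob's top 206 mm. Carrying the knob round the axis turns the cap; the hand need not turn.
- cap (a joint): turn of the screw cap in rad, growing as it turns clockwise seen from above (closing). 1.6 = fully home against its stop; starts 0.7 to 1.4 rad short of that. Turning it takes about 0.5 N m (6 N at the knob).
- clutch (a joint): slip of crank on cap in rad, growing clockwise. Under 0.06 until the cap is home; then the torque rises to 0.75 N m (9 N at the knob) and it snaps over a crest at 0.175, past which the crank pushes on by itself (5 N at the knob): the click. Let go between 0.2 and 0.5, it settles at 0.35 (one click); past 0.524 it goes to 0.70 (second click, over-tightened). No slip below 0.
- paddle: wooden stirring paddle, 200 mm long, 70 to 130 g, lying flat on the spoon rest with its underside 30 mm above the counter. Origin: underside of the shaft at the gripping place, close to the balance point. x runs along the shaft to the eye, z up through its thickness. Shaft 16 mm wide and 12 mm thick from x = -22 to +83 mm; blade 42 mm wide, 9 mm thick, x = -74 to -22 mm; eye at the other end.
- paddle_eye (a point): centre of the paddle's square eye, at x = 105 mm in the paddle's frame, 4.5 mm above its underside: a frame 44 mm square outside, hole 30 mm square, 9 mm thick, hole axis along the paddle's z.
- rest: white spoon rest, 190 by 60 mm, fixed: 6 mm base plate and two cross bars 50 mm wide and 16 mm thick, 30 mm tall overall, at x = -55 and +68 mm, so that the shaft between them is free. x runs towards the paddle's eye.
- cubby: wooden cubby, fixed, with a clear roof, open at the front (its -x side, towards the robot) and mostly at the back; origin centre of its underside, x from front to back. Outside 130 mm deep (x -70 to +60 mm), 184 mm wide, 300 mm tall; inside 160 mm wide, floor 12 mm, roof underside 290 mm above the counter.
- hook_seat (a point): lowest point of the brass hook's V (8 mm thick round bar), at x = 20 mm in the cubby's frame, 90 mm behind its front edge, 215 mm above the counter; from here a bar rises gently back to the cross strip at the rear. The eye hangs here, with the centre of its hole 7 to 11 mm below this point.
- hook_tip (a point): free end of the hook's prong, 20 mm nearer the front and 20 mm higher than hook_seat: the prong rises at 45 degrees towards the front, so an eye on a paddle that points up and inwards at 45 degrees slides straight down over it.
- cup: white mug, 76 mm across, 75 mm tall; bystander. Origin: centre of its underside.
- pitcher: steel milk pitcher, 84 mm across, 110 mm tall; bystander. Origin: centre of its underside.
- syrup: amber syrup bottle, 64 mm across, 200 mm tall; bystander. Origin: centre of its underside.
Things that resemble listed ones, but are neither listed nor needed, are in the scene too. What is meant by the paddle is not purple, and is the larger of those in its own colour.

How it is judged:
On the way, in this order (a step that is already met when the one before it is completed fails the run):
1. the cap is fully home and the clutch stands at its first click (value of joint cap above 1.54 rad and value of joint clutch between 0.25 and 0.45 rad and contact force between the fingers and tank below 0.1 N), for 0.2 s.
2. the paddle hangs by its eye on the hook (distance between paddle_eye and hook_seat below 0.024 m and angle between paddle's own x axis and vertical below 0.35 rad and contact force between the fingers and paddle below 0.1 N), for 0.2 s.
At the end, for the whole second after the job is handed in: Cap home (joint cap above 1.54); clutch at its first click (0.25 to 0.45); paddle hanging on the hook: eye centre within 24 mm of hook_seat, shaft within 0.35 rad of vertical, slower than 0.15 m/s; cup, pitcher and syrup bottle within 30 mm of where they stood (value of joint cap above 1.54 rad and value of joint clutch between 0.25 and 0.45 rad and distance between paddle_eye and hook_seat below 0.024 m and angle between paddle's own x axis and vertical below 0.35 rad and linear speed of paddle below 0.15 m/s and distance of each of cup, pitcher, syrup from where it was at the start of the episode below 0.03 m); the robot touches nothing.
It fails at once if the clutch goes on to a second click (value of joint clutch above 0.53 rad).
It fails at once if the cup, the pitcher or the syrup bottle is moved by more than 30 mm or knocked over (distance of any of cup, pitcher, syrup from where it was at the start of the episode above 0.03 m or angle between any of cup, pitcher, syrup's own z axis and vertical above 0.4 rad).
It also fails if it takes over 69 s, if anything falls off the work surface, if the arm or the gripper's body presses on something with over 40 N, if the wrist force passes 120 N, or if a joint passes its speed limit or range.

## Working session

There is one attempt and no reset: what is moved stays moved. The work goes in short steps, Python scripts to look and compute and a tool call to move; the robot and the scene stay as the last step left them, time stands still between calls to the robot, and variables do not carry over. Pictures are saved under pics/ and viewed, at most 10 in all, crops included, and the job is handed in when it is done.

Besides the shell and the picture viewer there is one more tool, called after "Call:" by a JSON object that holds its "op" and its "data". carry_out: Moves the arm, as the interface text tells. Its arguments: {"type":"object","properties":{"commands":{"type":"array","items":{"type":"array","items":{"type":"number"}}},"newtons":{"type":"number"}},"required":["commands"]}

```bash
ls; mkdir -p pics; cat > h.py <<'E'
import numpy as np,cv2
from station import r
from scipy.spatial.transform import Rotation as Ro
from scipy.optimize import least_squares
def ray(im,at):
    f=210/np.tan(np.radians(im['fovy'])/2); d=np.array([at[1]-im['cx'],at[0]-im['cy']])
    if im.get('fish'):
        n=np.hypot(*d); th=n/f; v=np.array([*(d/n*np.sin(th)),np.cos(th)]) if n>0 else np.array([0,0,1.])
    else: v=np.array([*(d/f),1.])
    R=np.array(im['R']); return -R.T@np.array(im['t']), R.T@v/np.linalg.norm(v)
def atz(im,at,z):
    c,v=ray(im,at); return c+v*(z-c[2])/v[2]
def tri(rs):
    A=sum(np.eye(3)-np.outer(v,v) for c,v in rs); b=sum((np.eye(3)-np.outer(v,v))@c for c,v in rs); p=np.linalg.solve(A,b)
    return p,[np.linalg.norm(np.cross(p-c,v)) for c,v in rs]
def img(n):
    im=r.get_image(n); im['pixels']=np.array(im['pixels'],np.uint8); im['fish']=n=='wrist'; return im
def proj(im,X):
    f=210/np.tan(np.radians(im['fovy'])/2); p=np.array(im['R'])@X+np.array(im['t'])
    if im.get('fish'):
        n=np.hypot(p[0],p[1]); th=np.arctan2(n,p[2]); return im['cy']+f*th*p[1]/n, im['cx']+f*th*p[0]/n
    return im['cy']+f*p[1]/p[2], im['cx']+f*p[0]/p[2]
E
cat > a.py <<'E'
from h import *
np.set_printoptions(precision=4,suppress=True)
I={n:img(n) for n in ('scene','side','wrist')}
for n in I: cv2.imwrite(f'pics/{n}0.png',I[n]['pixels'])
cv2.imwrite('pics/both.png',cv2.resize(np.vstack([I['scene']['pixels'],I['side']['pixels']]),None,fx=1,fy=1)[:, :])
Z=dict(tank=0,cap_axis=.144,knob_grip=.186,paddle=.03,paddle_eye=.0345,rest=0,cubby=0,hook_seat=.215,hook_tip=.235,cup=0,pitcher=0,syrup=0)
for k,z in Z.items():
    for n in I:
        for d in r.pinpoint(n,k)[:3]:
            if d['p']>.2: print(k,n,np.round(d['at']),round(d['p'],2),atz(I[n],d['at'],z))
E
python3 a.py
```

```text
pics
tank scene [241. 333.] 0.73 [ 0.554   0.2778 -0.    ]
tank side [217. 290.] 0.8 [0.5581 0.2733 0.    ]
cap_axis scene [205. 340.] 0.71 [0.5538 0.2938 0.144 ]
cap_axis side [181. 288.] 0.79 [0.5454 0.279  0.144 ]
knob_grip scene [190. 312.] 0.59 [0.5126 0.2173 0.186 ]
knob_grip side [182. 279.] 0.53 [0.509  0.2068 0.186 ]
paddle scene [180. 296.] 0.79 [0.2266 0.2434 0.03  ]
paddle scene [224. 238.] 0.63 [ 0.4257 -0.0079  0.03  ]
paddle scene [226. 178.] 0.4 [ 0.3806 -0.2009  0.03  ]
paddle side [222. 184.] 0.78 [0.1994 0.2172 0.03  ]
paddle side [328. 225.] 0.73 [ 0.3402 -0.226   0.03  ]
paddle side [264. 259.] 0.57 [0.4374 0.0033 0.03  ]
paddle wrist [365.  16.] 0.71 [ 0.3247 -0.1509  0.03  ]
paddle wrist [405.  93.] 0.48 [ 0.4478 -0.0074  0.03  ]
paddle_eye scene [193. 311.] 0.77 [0.3241 0.2698 0.0345]
paddle_eye side [256. 293.] 0.73 [0.5388 0.0307 0.0345]
paddle_eye side [354. 226.] 0.71 [ 0.3435 -0.3076  0.0345]
paddle_eye side [214. 213.] 0.56 [0.294  0.2537 0.0345]
paddle_eye wrist [369.   2.] 0.69 [ 0.3249 -0.2172  0.0345]
rest scene [234. 240.] 0.64 [ 0.4412 -0.0065  0. 
[... 326 characters left out ...]
5 ]
hook_seat side [295. 334.] 0.87 [ 0.5849 -0.2998  0.215 ]
hook_tip scene [216. 137.] 0.75 [ 0.5692 -0.2891  0.235 ]
hook_tip side [284. 331.] 0.84 [ 0.579 -0.287  0.235]
hook_tip side [183. 279.] 0.52 [0.5001 0.1252 0.235 ]
cup scene [291. 302.] 0.86 [0.7326 0.1249 0.    ]
cup scene [241. 333.] 0.34 [ 0.5541  0.2782 -0.    ]
cup scene [191. 310.] 0.24 [0.265  0.2842 0.    ]
cup side [244. 347.] 0.64 [0.7254 0.1188 0.    ]
pitcher scene [218. 395.] 0.89 [0.4982 0.5188 0.    ]
pitcher side [178. 276.] 0.81 [0.5308 0.5239 0.    ]
pitcher wrist [356. 376.] 0.86 [0.5153 0.5145 0.    ]
syrup scene [310. 245.] 0.71 [ 0.7591 -0.0469 -0.    ]
syrup wrist [406.  92.] 0.32 [ 0.478  -0.0567  0.    ]
```

View pics/scene0.png

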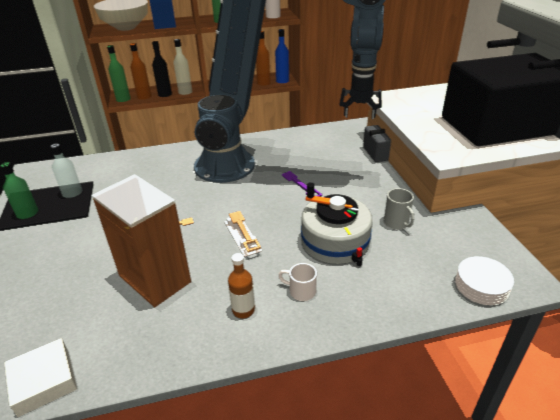

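View pics/side0.png

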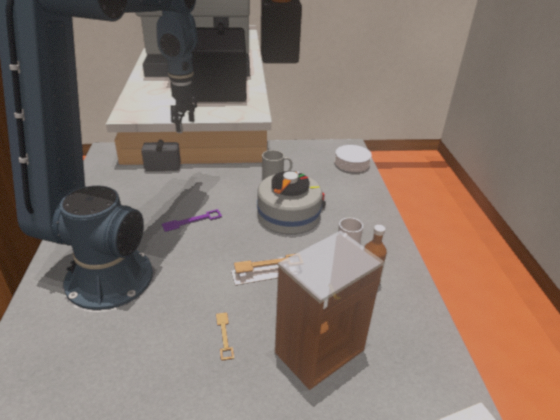

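Side and scene views show these paddle candidates: purple at scene (180,300), rejected because of its colour. A small wooden one lies on the counter at scene (221,185), and a wooden one on the white rest at scene (230,242). I choose the one on the rest and will check it in a crop.

```bash
python3 - <<'E'
import cv2,numpy as np
s=cv2.imread('pics/scene0.png');d=cv2.imread('pics/side0.png')
f=lambda a,r0,c0:cv2.resize(a[r0:r0+100,c0:c0+133],(400,300),interpolation=cv2.INTER_CUBIC)
cv2.imwrite('pics/crop.png',np.vstack([np.hstack([f(s,165,270),f(s,190,160)]),np.hstack([f(d,225,205),f(d,230,265)])]))
from h import r
o=r.get_obs();print(o)
E
```

```text
{'clock': 1.95, 'joints': array([ 1.17300256e+00,  2.38225969e-01, -1.34909898e-02,  1.31918954e+00,
       -2.11462373e-06,  1.57080847e+00]), 'dq': array([ 0.00021501,  0.0006897 , -0.00127967, -0.00014955, -0.00061351,
       -0.00053215]), 'joint_torque': array([-2.89348618e-04, -5.38575196e+01,  3.46688211e+01,  3.04453839e-03,
       -8.87714623e-05, -1.36728457e-05]), 'ee_pos': array([0.20336481, 0.48397551, 0.2312661 ]), 'ee_rot': array([-9.84707483e-06,  1.97594032e-01,  9.80283936e-01, -5.42066463e-05]), 'wrist_force': array([-0.44757136,  0.57513747,  0.47105366]), 'wrist_torque': array([ 0.07970748,  0.0108424 , -0.02780531]), 'gripper_force': 0.0, 'width': 0.997587167013646}
```

View pics/crop.png

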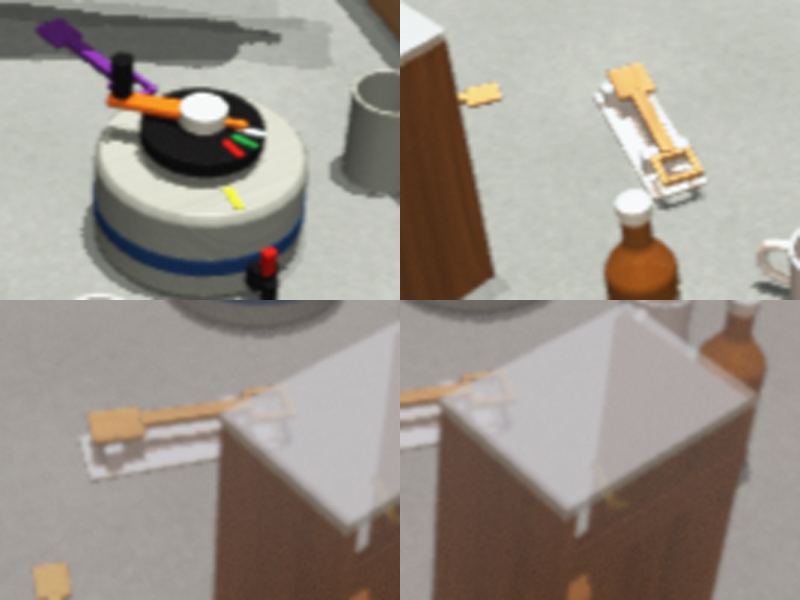

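The crop confirms the wooden paddle on the white rest, with its eye towards +x at scene (245,252) and its blade at (215,236). The white tick is at scene (209,356) and the yellow one at (231,347). The knob is at (190,310).

```bash
cat > b.py <<'E'
from h import *
np.set_printoptions(precision=4,suppress=True)
S=img('scene');D=img('side')
ax=atz(S,(165+113/3,270+203/3.0075),.165); print('axis',ax)
w=atz(S,(209,355.8),.142);y=atz(S,(231,347.5),.110);k=atz(S,(190,310.2),.186);rd=atz(S,(165+147/3,270+233/3),.142)
print('white',w,'yellow',y,'knob',k)
for a0 in (ax,np.array([.552,.278,0])):
    print([np.degrees(np.arctan2(*(q-a0)[1::-1])).round(1) for q in (w,rd,y,k)])
C=[atz(D,p,.3) for p in ((263.3,279),(233.3,342.1),(263.3,382),(301.7,320.9))]
for c in C: print('roof',c)
for a,b in ((0,1),(1,2),(2,3),(3,0)): print(np.linalg.norm(C[a]-C[b]),np.degrees(np.arctan2(*(C[b]-C[a])[1::-1])))
e=atz(S,(245,252.4),.039);b=atz(S,(215,236.5),.039);print('eye',e,'bladeend',b,np.linalg.norm(e-b),np.arctan2(*(e-b)[1::-1]))
print(Ro.from_quat(r.get_obs()['ee_rot'],scalar_first=True).as_matrix())
E
python3 b.py
```

```text
axis [0.567  0.2795 0.165 ]
white [0.583  0.3331 0.142 ] yellow [0.6376 0.2888 0.11  ] knob [0.5109 0.2109 0.186 ]
[np.float64(73.4), np.float64(33.9), np.float64(7.5), np.float64(-129.3)]
[np.float64(60.6), np.float64(26.1), np.float64(7.2), np.float64(-121.5)]
roof [ 0.4624 -0.2853  0.3   ]
roof [ 0.6151 -0.1917  0.3   ]
roof [ 0.6801 -0.2951  0.3   ]
roof [ 0.5336 -0.3962  0.3   ]
0.17908174852813627 31.490254118224843
0.12207656374617155 -57.8437945665391
0.17799091503012637 -145.40215191216004
0.13174656496292997 122.69562517455482
eye [0.5463 0.0168 0.039 ] bladeend [ 0.3855 -0.0075  0.039 ] 0.16262645826319233 0.1496978411211745
[[-0.9219  0.3874 -0.    ]
 [ 0.3874  0.9219 -0.0001]
 [ 0.     -0.0001 -1.    ]]
```

Call:
{"op": "carry_out", "data": {"commands": [[0, -0.045, -0.013, -0.02, 0, 0, 0], [0, -0.09, -0.026, -0.04, 0, 0, 0], [0, -0.135, -0.04, -0.06, 0, 0, 0], [0, -0.18, -0.053, -0.07, 0, 0, 0], [0, -0.225, -0.066, -0.07, 0, 0, 0], [0, -0.27, -0.079, -0.07, 0, 0, 0], [0, -0.315, -0.093, -0.07, 0, 0, 0], [0, -0.36, -0.106, -0.07, 0, 0, 0], [0, -0.371, -0.109, -0.07, 0, 0, 0], [0, -0.371, -0.109, -0.07, 0, 0, 0], [0, -0.371, -0.109, -0.07, 0, 0, 0], [0, -0.371, -0.109, -0.07, 0, 0, 0]]}}

```text
clock: 3.25
ee_pos: [0.5022, 0.2407, 0.3015]
ee_rot: [-0.0, 0.197, 0.98, 0.0]
wrist_force: [-1.3, 0.4, -0.2]
width: 0.998
gripper_force: 0.0
```

```bash
cat > c.py <<'E'
from h import *
np.set_printoptions(precision=4,suppress=True)
W=img('wrist');cv2.imwrite('pics/w1.png',W['pixels']);import pickle;pickle.dump(W,open('w1.pkl','wb'))
for k,z in dict(cap_axis=.144,knob_grip=.186,tank=0).items():
    for d in r.pinpoint('wrist',k)[:2]: print(k,np.round(d['at']),round(d['p'],2),atz(W,d['at'],z))
o=r.get_obs();print(o['clock'],o['ee_pos'],o['joints'],'cam',ray(W,(210,280)))
E
python3 c.py
```

```text
cap_axis [228. 343.] 0.78 [0.5577 0.2849 0.144 ]
knob_grip [228. 251.] 0.59 [0.5103 0.211  0.186 ]
tank [193. 321.] 0.57 [0.5551 0.2805 0.    ]
3.45 [0.5025 0.2406 0.3015] [0.4465 0.2833 0.2265 1.5137 0.     0.8427] cam (array([0.4342, 0.2694, 0.4443]), array([ 0.2635, -0.1114, -0.9582]))
```

View pics/w1.png

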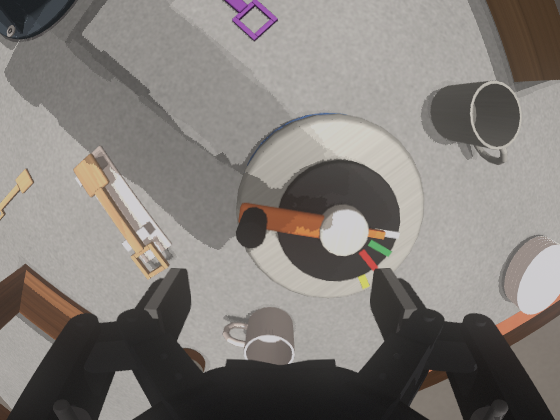

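The wrist view shows the knob at (228,251), the axis at (230,343), the white tick at (235,392) and the yellow tick at (282,363). The paddle's eye is at (262,150) and its blade end is near (158,88).

```bash
cat > d.py <<'E'
from h import *
import pickle
np.set_printoptions(precision=4,suppress=True)
W=pickle.load(open('w1.pkl','rb'))
k=atz(W,(228,251),.186);w=atz(W,(235,392),.142);t=atz(W,(234,377),.155);y=atz(W,(282,363.5),.110);g=atz(W,(248,380),.142);rd=atz(W,(260,369),.142)
for a in (np.array([.5565,.2825]),np.array([.5555,.2815])):
    an=lambda q:np.degrees(np.arctan2(q[1]-a[1],q[0]-a[0])).round(1)
    print({n:(an(q),np.hypot(*(q[:2]-a)).round(4)) for n,q in dict(k=k,w=w,t=t,g=g,rd=rd,y=y).items()})
print(atz(W,(262,150),.039),atz(W,(187,98),.039))
E
python3 d.py
```

```text
{'k': (np.float64(-122.6), np.float64(0.0854)), 'w': (np.float64(57.9), np.float64(0.0573)), 't': (np.float64(62.4), np.float64(0.0356)), 'g': (np.float64(39.4), np.float64(0.0507)), 'rd': (np.float64(19.7), np.float64(0.0505)), 'y': (np.float64(3.6), np.float64(0.0913))}
{'k': (np.float64(-122.4), np.float64(0.084)), 'w': (np.float64(57.6), np.float64(0.0586)), 't': (np.float64(61.8), np.float64(0.037)), 'g': (np.float64(39.5), np.float64(0.0521)), 'rd': (np.float64(20.4), np.float64(0.0518)), 'y': (np.float64(4.1), np.float64(0.0924))}
[0.5453 0.0162 0.039 ] [ 0.4137 -0.0037  0.039 ]
```

Call:
{"op": "carry_out", "data": {"commands": [[0, -0.019, -0.024, 0.03, 0, 0, 0], [0, -0.019, -0.024, 0.07, 0, 0, 0], [0, -0.019, -0.024, 0.11, 0, 0, 0], [0, -0.019, -0.024, 0.129, 0, 0, 0], [0, -0.019, -0.024, 0.129, 0, 0, 0], [0.8, -0.019, -0.024, 0.129, 0, 0, 0], [0.8, -0.019, -0.024, 0.129, 0, 0, 0], [0.8, -0.019, -0.024, 0.129, 0, 0, 0], [0.8, -0.019, -0.024, 0.129, 0, 0, 0], [0.8, -0.019, -0.024, 0.129, 0, 0, 0], [0.8, -0.019, -0.024, 0.129, 0, 0, 0]], "newtons": 30}}

```text
clock: 4.55
ee_pos: [0.5119, 0.2106, 0.1731]
ee_rot: [0.001, 0.198, 0.98, 0.001]
wrist_force: [-0.8, 0.8, 6.1]
width: 0.272
gripper_force: 31.3
```

```bash
cat > e.py <<'E'
from h import *
import sys
np.set_printoptions(precision=4,suppress=True)
o=r.get_obs();p=o['ee_pos'][:2];A=np.array([.5560,.2822]);print(o['clock'],o['ee_pos'],o['width'],o['gripper_force'],o['wrist_force'],o['wrist_torque'])
v=p-A;R0=np.hypot(*v);a0=np.degrees(np.arctan2(v[1],v[0]))%360;t=np.array([v[1],-v[0]])/R0
print('R',R0,'ang',a0,'tangential hand force',-(o['wrist_force'][:2]@t),'radial',o['wrist_force'][:2]@v/R0)
M=Ro.from_quat(o['ee_rot'],scalar_first=True).as_matrix()
for s in map(float,sys.argv[1:]):
    b=np.radians(a0-s);q=A+.085*np.array([np.cos(b),np.sin(b)])-p
    print(s,(M.T@np.array([*q,0])).round(4))
E
python3 e.py 5 10 15 20 25 30 35 40 45 50
```

```text
4.55 [0.5119 0.2106 0.1731] 0.2719196720167989 31.254851818084717 [-0.769   0.7513  6.1457] [0.2599 0.1224 0.0164]
R 0.08409427534768338 ang 238.35094300360555 tangential hand force -1.0488457057916123 radial -0.23610932620858352
5.0 [ 0.0074  0.0006 -0.    ]
10.0 [ 0.0145  0.0027 -0.    ]
15.0 [ 0.0214  0.0054 -0.    ]
20.0 [ 0.0281  0.0086 -0.    ]
25.0 [ 0.0344  0.0125 -0.    ]
30.0 [ 0.0404  0.0169 -0.    ]
35.0 [ 0.0459  0.0218 -0.    ]
40.0 [ 0.0511  0.0272 -0.    ]
45.0 [ 0.0557  0.033  -0.    ]
50.0 [ 0.0598  0.0391 -0.    ]
```

Call:
{"op": "carry_out", "data": {"commands": [[0.8, 0.0, 0.0, -0.002, 0, 0, 0], [0.8, 0.0074, 0.0006, -0.002, 0, 0, 0], [0.8, 0.0145, 0.0027, -0.002, 0, 0, 0], [0.8, 0.0214, 0.0054, -0.002, 0, 0, 0], [0.8, 0.0281, 0.0086, -0.002, 0, 0, 0], [0.8, 0.0344, 0.0125, -0.002, 0, 0, 0], [0.8, 0.0404, 0.0169, -0.002, 0, 0, 0], [0.8, 0.0459, 0.0218, -0.002, 0, 0, 0]]}}

```text
clock: 5.35
ee_pos: [0.4794, 0.248, 0.1737]
ee_rot: [0.002, 0.198, 0.98, -0.0]
wrist_force: [12.2, -0.8, -10.0]
width: 0.276
gripper_force: 31.0
```

```bash
python3 e.py 5 10 15 20 25 30 35 40
```

```text
5.35 [0.4794 0.248  0.1737] 0.2755088586901093 30.98944991827011 [12.1898 -0.8431 -9.9881] [-0.2836 -2.4824 -0.0443]
R 0.08386055266843069 ang 204.08710588235056 tangential hand force 5.744638060197532 radial -10.784265793674175
5.0 [ 0.006   0.0045 -0.    ]
10.0 [ 0.0107  0.0102 -0.    ]
15.0 [ 0.0149  0.0163 -0.0001]
20.0 [ 0.0185  0.0228 -0.0001]
25.0 [ 0.0216  0.0295 -0.0001]
30.0 [ 0.0241  0.0365 -0.0001]
35.0 [ 0.0259  0.0437 -0.0001]
40.0 [ 0.0271  0.051  -0.0001]
```

```bash
sed -i 's/.5560,.2822/.5570,.2826/' e.py; python3 e.py 5 10 15 
```

```text
5.35 [0.4794 0.248  0.1737] 0.2755088586901093 30.98944991827011 [12.1898 -0.8431 -9.9881] [-0.2836 -2.4824 -0.0443]
R 0.08493673958537944 ang 204.05812999317845 tangential hand force 5.7391834565561 radial -10.787169619658055
5.0 [ 0.0052  0.0053 -0.    ]
10.0 [ 0.0099  0.011  -0.    ]
15.0 [ 0.0141  0.0171 -0.0001]
```

Call:
{"op": "carry_out", "data": {"commands": [[0.8, 0.0042, 0.0053, 0.002, 0, 0, 0], [0.8, 0.0089, 0.011, 0.002, 0, 0, 0], [0.8, 0.0131, 0.0171, 0.002, 0, 0, 0]]}}

```text
clock: 5.65
ee_pos: [0.4733, 0.2683, 0.1731]
ee_rot: [0.002, 0.198, 0.98, -0.001]
wrist_force: [5.3, -5.5, 5.8]
width: 0.271
gripper_force: 32.6
```

```bash
python3 e.py 4 8 12 16 20 24 28
```

```text
5.65 [0.4733 0.2683 0.1731] 0.2711788456751003 32.62353837490082 [ 5.2981 -5.4836  5.8106] [-1.1112 -0.9905  0.005 ]
R 0.08489195647230859 ang 189.66387588489843 tangential hand force 6.295205733078606 radial -4.302384557921737
4.0 [ 0.0031  0.0051 -0.    ]
8.0 [ 0.0058  0.0104 -0.    ]
12.0 [ 0.008   0.0158 -0.    ]
16.0 [ 0.0099  0.0215 -0.    ]
20.0 [ 0.0114  0.0272 -0.0001]
24.0 [ 0.0125  0.033  -0.0001]
28.0 [ 0.0132  0.0389 -0.0001]
```

Call:
{"op": "carry_out", "data": {"commands": [[0.8, 0.0029, 0.0051, -0.001, 0, 0, 0], [0.8, 0.0055, 0.0104, -0.001, 0, 0, 0]]}}

```text
clock: 5.85
ee_pos: [0.4722, 0.2797, 0.1733]
ee_rot: [0.001, 0.198, 0.98, -0.001]
wrist_force: [6.3, -6.4, 0.4]
width: 0.266
gripper_force: 31.9
```

```bash
python3 e.py 3 6 9 12 15 18 21 24
```

```text
5.85 [0.4722 0.2797 0.1733] 0.2659729094466765 31.90113365650177 [ 6.253  -6.3504  0.425 ] [-1.1627 -1.3532  0.0189]
R 0.08489677959919655 ang 181.96051396923372 tangential hand force 6.560652206112488 radial -6.0321117386030645
3.0 [ 0.0019  0.004  -0.    ]
6.0 [ 0.0034  0.0082 -0.    ]
9.0 [ 0.0047  0.0125 -0.    ]
12.0 [ 0.0058  0.0168 -0.    ]
15.0 [ 0.0067  0.0211 -0.0001]
18.0 [ 0.0073  0.0255 -0.0001]
21.0 [ 0.0078  0.03   -0.0001]
24.0 [ 0.0079  0.0344 -0.0001]
```

Call:
{"op": "carry_out", "data": {"commands": [[0.8, 0.0017, 0.004, 0, 0, 0, 0]]}}

```text
clock: 5.95
ee_pos: [0.4721, 0.2839, 0.1733]
ee_rot: [0.001, 0.198, 0.98, -0.001]
wrist_force: [5.5, -8.4, 0.9]
width: 0.266
gripper_force: 32.0
```

```bash
python3 e.py 3 6 9 12 15 18 21 24
```

```text
5.95 [0.4721 0.2839 0.1733] 0.265827626236518 32.00233697891235 [ 5.5327 -8.3658  0.879 ] [-1.818  -1.2666  0.1023]
R 0.0849147426264091 ang 179.1121304361799 tangential hand force 8.279036062483316 radial -5.661716477503552
3.0 [ 0.0016  0.0041 -0.    ]
6.0 [ 0.003   0.0084 -0.    ]
9.0 [ 0.0041  0.0127 -0.    ]
12.0 [ 0.005   0.0171 -0.0001]
15.0 [ 0.0056  0.0215 -0.0001]
18.0 [ 0.006   0.0259 -0.0001]
21.0 [ 0.0062  0.0303 -0.0001]
24.0 [ 0.0062  0.0348 -0.0001]
```

Call:
{"op": "carry_out", "data": {"commands": [[0.8, 0.0015, 0.0042, 0, 0, 0, 0]]}}

```text
clock: 6.05
ee_pos: [0.4722, 0.2878, 0.1733]
ee_rot: [0.001, 0.198, 0.98, -0.002]
wrist_force: [6.5, -9.6, 0.8]
width: 0.268
gripper_force: 32.0
```

```bash
python3 e.py 3 6 9 12 15 18 21 24
```

```text
6.05 [0.4722 0.2878 0.1733] 0.2676624226270916 32.04780578613281 [ 6.5226 -9.5658  0.8297] [-1.8073 -1.1335  0.0107]
R 0.08491226396581936 ang 176.47840335089663 tangential hand force 9.147063494551984 radial -7.097860016572799
3.0 [ 0.0014  0.0042 -0.    ]
6.0 [ 0.0026  0.0085 -0.    ]
9.0 [ 0.0035  0.0129 -0.    ]
12.0 [ 0.0042  0.0173 -0.0001]
15.0 [ 0.0046  0.0217 -0.0001]
18.0 [ 0.0049  0.0261 -0.0001]
21.0 [ 0.0048  0.0306 -0.0001]
24.0 [ 0.0046  0.035  -0.0001]
```

Call:
{"op": "carry_out", "data": {"commands": [[0.8, 0.001, 0.0042, 0, 0, 0, 0], [0.8, 0.0021, 0.0085, 0, 0, 0, 0]]}}

```text
clock: 6.25
ee_pos: [0.4736, 0.2981, 0.1734]
ee_rot: [0.001, 0.198, 0.98, 0.0]
wrist_force: [5.6, 4.2, -2.0]
width: 0.273
gripper_force: 31.8
```

```bash
python3 e.py 3 6 9 12
```

```text
6.25 [0.4736 0.2981 0.1734] 0.2726536425766886 31.77478015422821 [ 5.6204  4.224  -2.0375] [ 0.7145 -1.2017 -0.0605]
R 0.08478675021422101 ang 169.4592181222815 tangential hand force -5.18088961143024 radial -4.752872803560081
3.0 [0.001  0.0043 0.    ]
6.0 [0.0016 0.0087 0.    ]
9.0 [0.002  0.0132 0.    ]
12.0 [0.0022 0.0176 0.    ]
```

Call:
{"op": "carry_out", "data": {"commands": [[0.8, 0.0008, 0.0035, 0, 0, 0, 0], [0.8, 0.0012, 0.007, 0, 0, 0, 0], [0.8, 0.0012, 0.007, 0, 0, 0, 0]]}}

```text
clock: 6.55
ee_pos: [0.4755, 0.3059, 0.1734]
ee_rot: [0.001, 0.198, 0.98, 0.001]
wrist_force: [5.2, 2.1, -1.1]
width: 0.272
gripper_force: 32.0
```

```bash
python3 e.py 3 6
```

```text
6.55 [0.4755 0.3059 0.1734] 0.2722266287646867 31.991608142852783 [ 5.2309  2.1311 -1.0542] [ 0.4329 -1.1818  0.0011]
R 0.08481023102247942 ang 164.0542634937188 tangential hand force -3.486147382764959 radial -4.444167346009569
3.0 [0.0006 0.0044 0.    ]
6.0 [0.0008 0.0089 0.    ]
```

Call:
{"op": "carry_out", "data": {"commands": [[0, 0.0012, 0.007, 0, 0, 0, 0], [0, 0.0012, 0.007, 0, 0, 0, 0], [0, 0.0012, 0.007, 0, 0, 0, 0], [0, 0.0012, 0.007, 0, 0, 0, 0], [0, 0.001, 0.007, -0.03, 0, 0, 0], [0, 0.001, 0.007, -0.08, 0, 0, 0], [0, 0.001, 0.007, -0.12, 0, 0, 0], [0, 0.001, 0.007, -0.12, 0, 0, 0]]}}

```text
clock: 7.35
ee_pos: [0.4774, 0.3128, 0.299]
ee_rot: [0.003, 0.198, 0.98, 0.003]
wrist_force: [0.0, 0.6, -0.5]
width: 0.997
gripper_force: 0.0
```

```bash
python3 - <<'E'
from h import *
W=img('wrist');cv2.imwrite('pics/w2.png',W['pixels']);import pickle;pickle.dump(W,open('w2.pkl','wb'));print(r.pinpoint('wrist','cap_axis')[:1],r.pinpoint('wrist','knob_grip')[:1])
E
```

```text
[{'at': [273.7, 282.4], 'p': 0.89}] []
```

View pics/w2.png

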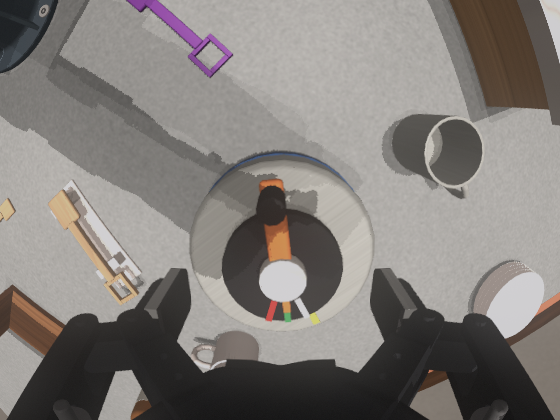

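The tail now points at the green tick (313,288), and the white tick (307,303) points at the yellow one (318,314). The cap is home at one click, so on to the paddle.

Call:
{"op": "carry_out", "data": {"commands": [[0, -0.012, -0.042, 0, 0, 0, -0.13], [0, -0.024, -0.084, 0, 0, 0, -0.26], [0, -0.037, -0.126, 0, 0, 0, -0.39], [0, -0.05, -0.17, 0, 0, 0, -0.52], [0, -0.062, -0.212, 0.0, 0, 0, -0.548], [0, -0.075, -0.255, 0.0, 0, 0, -0.548], [0, -0.088, -0.301, 0.03, 0, 0, -0.548], [0, -0.088, -0.301, 0.06, 0, 0, -0.548], [0, -0.088, -0.301, 0.06, 0, 0, -0.548], [0, -0.088, -0.301, 0.06, 0, 0, -0.548]]}}

```text
clock: 8.5
ee_pos: [0.4398, 0.0005, 0.2329]
ee_rot: [-0.001, -0.075, 0.997, 0.0]
wrist_force: [0.3, 0.1, 0.4]
width: 0.998
gripper_force: 0.0
```

```bash
cat > c2.py <<'E'
from h import *
np.set_printoptions(precision=4,suppress=True)
W=img('wrist');cv2.imwrite('pics/w3.png',W['pixels']);import pickle;pickle.dump(W,open('w3.pkl','wb'))
for k,z in dict(paddle=.03,paddle_eye=.0345,cubby=0,hook_seat=.215,hook_tip=.235).items():
    for d in r.pinpoint('wrist',k)[:2]: print(k,np.round(d['at']),round(d['p'],2),atz(W,d['at'],z))
o=r.get_obs();print(o['clock'],o['ee_pos'],o['joints']);print(Ro.from_quat(o['ee_rot'],scalar_first=True).as_matrix())
E
python3 c2.py
```

```text
paddle [ 39. 494.] 0.86 [0.2127 0.2298 0.03  ]
paddle [185. 280.] 0.8 [ 0.4402 -0.0001  0.03  ]
paddle_eye [82. 74.] 0.85 [ 0.3468 -0.2607  0.0345]
paddle_eye [115. 507.] 0.58 [0.3041 0.2618 0.0345]
cubby [246.  68.] 0.6 [ 0.5773 -0.295   0.    ]
hook_tip [376. 331.] 0.35 [0.5061 0.0406 0.235 ]
hook_tip [188. 278.] 0.3 [ 0.3985 -0.0075  0.235 ]
8.8 [0.4411 0.001  0.2341] [ 0.0024  0.0924 -0.1872  1.2898 -0.0001 -0.1492]
[[-0.9885 -0.151   0.0013]
 [-0.151   0.9885 -0.0001]
 [-0.0013 -0.0002 -1.    ]]
```

View pics/w3.png

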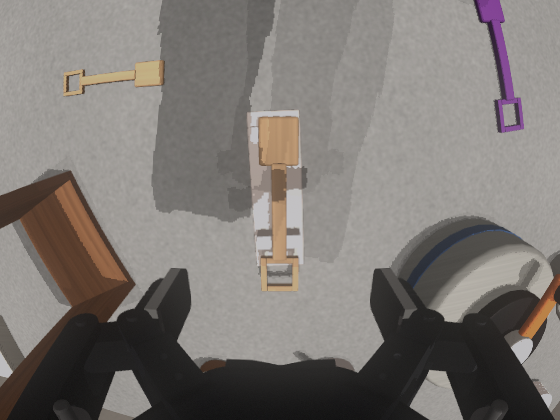

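The wrist view shows the paddle centred under the gripper, with its shaft at (215,279), its eye at (275,280) and its blade at (140,279). The cubby's front edge runs from (172,70) to (285,133). Now I descend and grip.

Call:
{"op": "carry_out", "data": {"commands": [[0, 0, 0, 0.05, 0, 0, 0], [0, 0, 0, 0.1, 0, 0, 0], [0, 0, 0, 0.15, 0, 0, 0], [0, 0, 0, 0.195, 0, 0, 0], [0, 0, 0, 0.215, 0, 0, 0], [0, 0, 0, 0.215, 0, 0, 0], [1, 0, 0, 0.215, 0, 0, 0], [1, 0, 0, 0.215, 0, 0, 0], [1, 0, 0, 0.215, 0, 0, 0], [1, 0, 0, 0.215, 0, 0, 0], [1, 0, 0, 0.215, 0, 0, 0], [1, 0, 0, 0.215, 0, 0, 0]], "newtons": 60}}

```text
clock: 10.0
ee_pos: [0.4411, 0.0003, 0.0192]
ee_rot: [0.001, -0.075, 0.997, -0.0]
wrist_force: [-0.4, -0.1, 9.4]
width: 0.177
gripper_force: 58.6
```

```bash
python3 - <<'E'
from h import *
import pickle
W=pickle.load(open('w3.pkl','rb'))
np.set_printoptions(precision=4,suppress=True)
p,q=atz(W,(172,70),0),atz(W,(285,133),0);print(p,q,np.linalg.norm(p-q),np.degrees(np.arctan2(*(q-p)[1::-1])))
# cubby fit: roof corners (side) + pinpoints from all views
S=img('scene');D=img('side')
obs=[(D,(263.3,279),(-.07,.092,.3)),(D,(233.3,342.1),(-.07 if 0 else .06,.092,.3))][:0]
lab=[(-.07,-.092,.3),(-.07,.092,.3),(.06,.092,.3),(.06,-.092,.3)]
# image corners in side order 0..3: 0-1 = front edge (y from -? ) 
corn=[(263.3,279),(233.3,342.1),(263.3,382),(301.7,320.9)]
obs=[(D,c,l) for c,l in zip(corn,lab)]+[(S,(276,155),(0,0,0)),(D,(351,320),(0,0,0)),(S,(227,135),(.02,0,.215)),(D,(295,334),(.02,0,.215)),(S,(216,137),(0,0,.235)),(D,(284,331),(0,0,.235)),(W,(172,70),(-.07,-.092,0)),(W,(285,133),(-.07,.092,0))]
def f(x):
    R=Ro.from_euler('z',x[2]).as_matrix();o=[]
    for im,c,l in obs: o+=list(np.array(proj(im,R@np.array(l)+[x[0],x[1],0]))-c)
    return o
s=least_squares(f,[.57,-.29,-1.0],loss='soft_l1',f_scale=2);print(s.x,np.degrees(s.x[2]));print(np.array(f(s.x)).reshape(-1,2).round(1))
c,sn=np.cos(s.x[2]),np.sin(s.x[2]);print('seat',s.x[0]+.02*c,s.x[1]+.02*sn)
o=r.get_obs();print(o['ee_pos'],o['width'],o['gripper_force'])
E
```

```text
[ 0.4659 -0.2852  0.    ] [ 0.6186 -0.1859  0.    ] 0.18214472348702637 33.052761664435
[ 0.5772 -0.2904 -0.9913] -56.79729442454676
[[-1.  -0.4]
 [-2.8 -0.6]
 [-1.7  2.6]
 [-2.  -0.7]
 [ 3.8 -1.7]
 [ 1.6  1.2]
 [ 0.5 -3.8]
 [ 2.1  1.8]
 [ 2.1 -0.9]
 [ 1.3 -0.6]
 [-2.7  1.7]
 [-1.   2.7]]
seat 0.5881116828189211 -0.30714910129993395
[0.4411 0.0003 0.0192] 0.17094146160899568 58.57816457748413
```

```bash
cat > m.py <<'E'
from h import *
import sys
np.set_printoptions(precision=4,suppress=True)
# args: f l u pitchdeg [seatx seaty yawdeg]; eye target relative to cubby seat frame (f,l horizontal from seat, u abs height)
f,l,u,pd=map(float,sys.argv[1:5]); sx,sy,yw=(list(map(float,sys.argv[5:]))+[.588,-.3055,-57][len(sys.argv)-5:])[:3]
o=r.get_obs();p=o['ee_pos'];M=Ro.from_quat(o['ee_rot'],scalar_first=True)
yw=np.radians(yw);F=np.array([np.cos(yw),np.sin(yw),0]);L=np.array([-F[1],F[0],0]);U=np.array([0,0,1.])
a=np.radians(pd);z=np.sin(a)*F-np.cos(a)*U;X=-(np.cos(a)*F+np.sin(a)*U)
T=np.stack([X,np.cross(z,X),z],1)
E=np.array([-.105,0,-.0153])
eye=np.array([sx,sy,0])+f*F+l*L+u*U;t=eye-T@E
sh=M.inv().apply(t-p);rv=(M.inv()*Ro.from_matrix(T)).as_rotvec()
now=p+M.apply(E)-np.array([sx,sy,0]);print('eye now f,l,u',now@F,now@L,now@U,'pos',p,'t',o['clock'],'F',o['wrist_force'],'g',o['gripper_force'],o['width'])
print('tcp target',t,'shift',sh,'turn',rv,'deg',np.degrees(np.linalg.norm(rv)))
E
python3 m.py -0.19 0 0.253 45
```

```text
eye now f,l,u -0.2931139069072348 0.13894558220974582 0.03468287700128036 pos [0.4411 0.0003 0.0192] t 10.1 F [-1.0575 -0.6964  8.9931] g 58.57816457748413 0.17094146160899568
tcp target [ 0.45   -0.093   0.1679] shift [ 0.005  -0.0936 -0.1487] turn [ 0.4491 -0.6944  1.0828] deg 78.06162275590759
```

Call:
{"op": "carry_out", "data": {"commands": [[1, 0, 0, -0.04, 0, 0, 0], [1, 0, 0, -0.09, 0, 0, 0], [1, 0, 0, -0.14, 0.04, -0.07, 0.11], [1, 0, -0.01, -0.149, 0.09, -0.14, 0.22], [1, 0, -0.02, -0.149, 0.135, -0.21, 0.33], [1, 0, -0.03, -0.149, 0.18, -0.28, 0.44], [1, 0, -0.045, -0.149, 0.225, -0.35, 0.54], [1, 0, -0.06, -0.149, 0.27, -0.42, 0.65], [1, 0, -0.075, -0.149, 0.315, -0.49, 0.76], [1, 0.002, -0.085, -0.149, 0.36, -0.555, 0.866], [1, 0.005, -0.094, -0.149, 0.404, -0.625, 0.975], [1, 0.005, -0.094, -0.149, 0.449, -0.694, 1.083]]}}

```text
clock: 11.3
ee_pos: [0.4486, -0.0943, 0.1678]
ee_rot: [0.337, 0.443, 0.81, -0.183]
wrist_force: [0.4, -0.1, -1.0]
width: 0.178
gripper_force: 59.5
```

```bash
cat > n.py <<'E'
from h import *
import sys
np.set_printoptions(precision=4,suppress=True)
I={n:img(n) for n in ('scene','side','wrist')}
cv2.imwrite('pics/n.png',np.hstack([cv2.resize(I['side']['pixels'][150:400,180:420],(384,400)),cv2.resize(I['wrist']['pixels'],(416,400))]))
for k in ('hook_seat','hook_tip','paddle_eye','cubby'):
    rs=[]
    for n in I:
        for d in r.pinpoint(n,k)[:2]:
            if d['p']>.3: rs.append((n,d['at'],d['p']));print(k,n,np.round(d['at'],1),round(d['p'],2))
    b=[ray(I[n],a) for n,a,p in rs if n!='wrist']
    if len(b)>1: print('   tri',*tri(b))
E
python3 n.py; python3 m.py -0.038 0 0.253 45
```

```text
hook_seat scene [216.3 136.6] 0.59
hook_seat scene [227.7 134.7] 0.58
hook_seat side [294.9 337.4] 0.77
   tri [ 0.5865 -0.2969  0.2247] [np.float64(0.020209570694790145), np.float64(0.010757392247868716), np.float64(0.01078456882514754)]
hook_tip scene [216.6 136.5] 0.85
hook_tip side [283.3 330. ] 0.88
   tri [ 0.5762 -0.2886  0.2391] [np.float64(0.00012984185094322626), np.float64(0.00012984185094305875)]
paddle_eye scene [192.4 312. ] 0.74
paddle_eye scene [190.3 189.8] 0.58
paddle_eye side [358.1 226.6] 0.92
paddle_eye side [215.8 213. ] 0.73
paddle_eye wrist [156.  109.7] 0.59
   tri [ 0.3456 -0.0227  0.0827] [np.float64(0.27875910906514634), np.float64(0.1319680196703842), np.float64(0.26810553103009815), np.float64(0.12587677863614458)]
cubby scene [278.9 155.2] 0.67
cubby side [349.7 320.7] 0.68
   tri [ 0.5769 -0.2841  0.0025] [np.float64(0.00039999912834293166), np.float64(0.0003999991283427273)]
eye now f,l,u -0.18965100461848133 -0.0005135250466007149 0.2523342552480911 pos [ 0.4496 -0.0935  0.1674] t 12.05 F [ 0.0356  0.0581 -1.3569] g 59.51679289340973 0.17708571395170383
tcp target [ 0.5328 -0.2204  0.1679] shift [-0.1079  0.0007  0.1068] turn [-0.0013 -0.0014  0.0007] deg 0.11563240929462111
```

View pics/n.png

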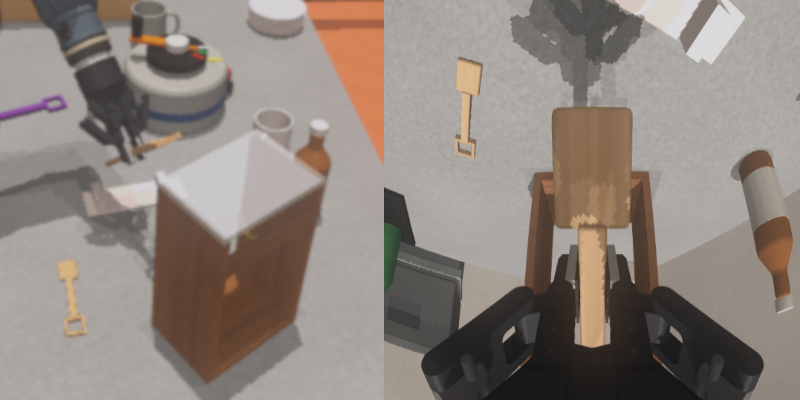

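The side view shows the paddle held eye-up at 45° in front of the cubby. The wrist view shows the cubby's front corners (540,175) and (650,175) symmetric about the blade at 592. The triangulated tip agrees with the seat estimate, so I go in.

Call:
{"op": "carry_out", "data": {"commands": [[1, -0.025, 0, 0.025, 0, 0, 0], [1, -0.05, 0, 0.05, 0, 0, 0], [1, -0.075, 0, 0.075, 0, 0, 0], [1, -0.095, 0, 0.094, 0, 0, 0], [1, -0.108, 0, 0.107, 0, 0, 0], [1, -0.108, 0, 0.107, 0, 0, 0], [1, -0.108, 0, 0.107, 0, 0, 0]]}}

```text
clock: 12.75
ee_pos: [0.5317, -0.221, 0.1673]
ee_rot: [0.335, 0.441, 0.812, -0.183]
wrist_force: [-0.6, 0.7, -0.5]
width: 0.171
gripper_force: 59.4
```

```bash
python3 - <<'E'
from h import *
np.set_printoptions(precision=4,suppress=True)
I={n:img(n) for n in ('scene','side')}
f=lambda a,r0,c0:cv2.resize(a[r0:r0+90,c0:c0+60],(400,600),interpolation=cv2.INTER_CUBIC)
cv2.imwrite('pics/q.png',np.hstack([f(I['side']['pixels'],240,300),f(I['scene']['pixels'],180,105)]))
o=r.get_obs();M=Ro.from_quat(o['ee_rot'],scalar_first=True);e=o['ee_pos']+M.apply([-.105,0,-.0153])
for k in ('hook_tip','paddle_eye','hook_seat'):
    for n in I:
        for d in r.pinpoint(n,k)[:2]: print(k,n,d['at'],d['p'])
for n in I: print(n,'eye pred',proj(I[n],e),'seat',proj(I[n],np.array([.588,-.3055,.215])),'tip',proj(I[n],np.array([.577,-.2887,.235])))
E
python3 m.py 0 0 0.215 45
```

```text
hook_tip scene [218.2, 137.3] 0.76
hook_tip scene [216.1, 168.3] 0.69
hook_tip side [282.7, 329.0] 0.65
paddle_eye scene [193.3, 313.8] 0.86
paddle_eye side [213.7, 212.2] 0.9
paddle_eye side [356.7, 228.8] 0.64
hook_seat scene [229.7, 134.1] 0.67
hook_seat side [299.2, 334.4] 0.9
scene eye pred (np.float64(209.53341172509442), np.float64(141.34708006366108)) seat (np.float64(227.36722851437185), np.float64(131.86302066586012)) tip (np.float64(217.95049698240913), np.float64(136.8077711811079))
side eye pred (np.float64(274.2239784915342), np.float64(325.10932555102374)) seat (np.float64(296.5748212454643), np.float64(335.6535785286695)) tip (np.float64(284.70243966053266), np.float64(330.237930838896))
eye now f,l,u -0.0380890375113947 -0.00012051578232122053 0.2529709993013966 pos [ 0.5325 -0.2204  0.168 ] t 13.15 F [-1.1147  0.2565 -1.8643] g 59.42856967449188 0.17176015683962104
tcp target [ 0.5535 -0.2523  0.1299] shift [-0.0002  0.0003  0.0539] turn [-0.0005 -0.0012  0.0011] deg 0.09694892827278839
```

View pics/q.png

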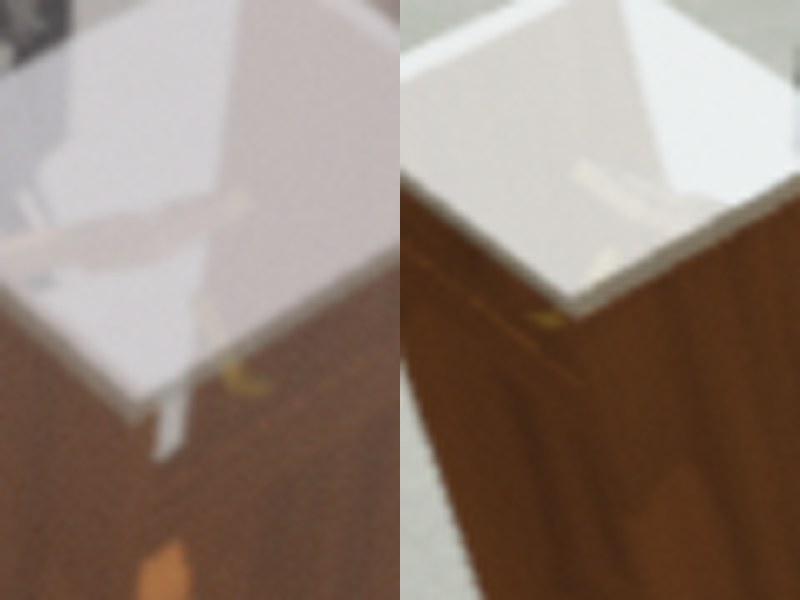

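Side crop: the eye is near (228,167), the prong tip at (305,205) and the V's bottom at (385,240), all in line. The scene crop agrees, with the eye at (195,640) and the tip at (255,605). I slide the eye on.

Call:
{"op": "carry_out", "data": {"commands": [[1, 0, 0, 0.012, 0, 0, 0], [1, 0, 0, 0.024, 0, 0, 0], [1, 0, 0, 0.036, 0, 0, 0], [1, 0, 0, 0.046, 0, 0, 0], [1, 0, 0, 0.051, 0, 0, 0], [1, 0, 0, 0.051, 0, 0, 0]]}}

```text
clock: 13.75
ee_pos: [0.5519, -0.2512, 0.1313]
ee_rot: [0.335, 0.441, 0.812, -0.183]
wrist_force: [-1.0, 2.0, 0.4]
width: 0.174
gripper_force: 60.0
```

```bash
python3 m.py 0 0 0.206 60; python3 m.py 0 0 0.206 75
```

```text
eye now f,l,u -0.0016044014992391293 -0.0005870427922014861 0.21625302071561825 pos [ 0.5519 -0.2512  0.1313] t 13.75 F [-1.0213  2.0158  0.3733] g 59.96185541152954 0.17371827985355806
tcp target [ 0.5666 -0.2726  0.1074] shift [-0.0015  0.0008  0.0352] turn [-0.0015 -0.2635  0.0012] deg 15.09567392749797
eye now f,l,u -0.0016044014992391293 -0.0005870427922014861 0.21625302071561825 pos [ 0.5519 -0.2512  0.1313] t 13.75 F [-1.0213  2.0158  0.3733] g 59.96185541152954 0.17371827985355806
tcp target [ 0.5812 -0.2951  0.1006] shift [-0.0157  0.0008  0.059 ] turn [-0.0014 -0.5253  0.0014] deg 30.095472746318194
```

Call:
{"op": "carry_out", "data": {"commands": [[1, 0, 0, 0.01, 0, -0.07, 0], [1, 0, 0, 0.019, 0, -0.13, 0], [1, -0.001, 0, 0.027, 0, -0.2, 0], [1, -0.0015, 0.001, 0.035, 0, -0.263, 0], [1, -0.005, 0.001, 0.044, 0, -0.35, 0], [1, -0.01, 0.001, 0.052, 0, -0.44, 0], [1, -0.0155, 0.001, 0.059, 0, -0.525, 0], [1, -0.0155, 0.001, 0.059, 0, -0.525, 0]]}}

```text
clock: 14.55
ee_pos: [0.5827, -0.2954, 0.1038]
ee_rot: [0.538, 0.379, 0.694, -0.291]
wrist_force: [4.6, -1.3, 4.3]
width: 0.173
gripper_force: 59.5
```

```bash
python3 m.py 0 0 0.206 75; python3 -c "
from h import *
I={n:img(n) for n in ('scene','side')}
for k in ('paddle_eye','paddle','hook_seat'):
  for n in I: print(k,n,[(d['at'],d['p']) for d in r.pinpoint(n,k)[:3]])
print(r.get_obs()['joints'])
f=lambda a,r0,c0:cv2.resize(a[r0:r0+90,c0:c0+60],(400,600),interpolation=cv2.INTER_CUBIC)
cv2.imwrite('pics/q2.png',np.hstack([f(I['side']['pixels'],240,300),f(I['scene']['pixels'],180,105)]))"
```

```text
eye now f,l,u 0.00020527765972992902 0.0006272189607954885 0.20926286258730437 pos [ 0.5827 -0.2954  0.1038] t 14.55 F [ 4.5525 -1.2511  4.3064] g 59.5014488697052 0.17330915359566457
tcp target [ 0.5812 -0.2951  0.1006] shift [ 0.0033 -0.0011 -0.0002] turn [-0.0012  0.0074 -0.0042] deg 0.4916696653799926
paddle_eye scene [([193.1, 309.9], 0.55)]
paddle_eye side [([297.0, 333.7], 0.65), ([355.6, 225.8], 0.63), ([282.2, 330.6], 0.42)]
paddle scene [([181.7, 296.3], 0.68)]
paddle side [([328.7, 226.5], 0.73), ([323.4, 326.2], 0.55), ([222.5, 185.8], 0.54)]
hook_seat scene [([226.2, 135.4], 0.71)]
hook_seat side [([296.2, 334.0], 0.85)]
[-0.10918361  0.72804876 -1.12188429 -1.45636999 -0.84724991  0.30585417]
```

View pics/q2.png

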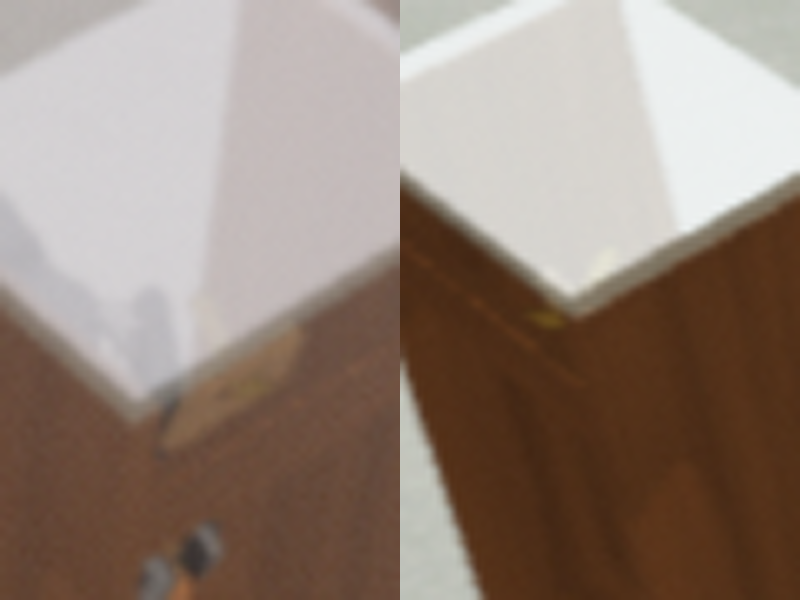

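The side crop shows the eye's frame around the hook at (380,240), with the prong tip in front at (305,200). There is also a 4 N upward load, so it is hooked. I release and back straight out.

Call:
{"op": "carry_out", "data": {"commands": [[0.6, 0, 0, 0, 0, 0, 0], [0.3, 0, 0, 0, 0, 0, 0], [0, 0, 0, 0, 0, 0, 0], [0, 0, 0, 0, 0, 0, 0], [0, 0, 0, -0.01, 0, 0, 0], [0, 0, 0, -0.03, 0, 0, 0], [0, 0, 0, -0.06, 0, 0, 0], [0, 0, 0, -0.09, 0, 0, 0], [0, 0, 0, -0.12, 0, 0, 0], [0, 0, 0, -0.15, 0, 0, 0], [0, 0, 0, -0.18, 0, 0, 0], [0, 0, 0, -0.18, 0, 0, 0]]}}

```text
clock: 16.15
ee_pos: [0.4896, -0.1403, 0.1517]
ee_rot: [0.531, 0.381, 0.698, -0.293]
wrist_force: [0.9, 0.3, -0.0]
width: 0.998
gripper_force: 0.0
```

```bash
python3 -c "
from h import *
I={n:img(n) for n in ('side','wrist')}
o=r.get_obs();print(o['ee_pos'],o['joints'],o['wrist_force'],o['clock'])
for k in ('paddle_eye','paddle','hook_seat'):
  for n in I: print(k,n,[(d['at'],d['p']) for d in r.pinpoint(n,k)[:3]])
f=lambda a:cv2.resize(a,(400,300))
cv2.imwrite('pics/end.png',np.hstack([cv2.resize(I['side']['pixels'][150:400,200:400],(320,400)),cv2.resize(I['wrist']['pixels'],(480,400))]))"
```

```text
[ 0.49092761 -0.14155207  0.15119685] [ 0.31450881  0.36956846 -1.14132562 -0.67932903 -1.20477245  0.79476154] [0.21526972 0.97842313 0.14516563] 16.25
paddle_eye side [([210.9, 213.7], 0.85), ([296.5, 335.3], 0.79), ([355.7, 226.2], 0.75)]
paddle_eye wrist [([64.9, 38.2], 0.96), ([285.9, 276.1], 0.78)]
paddle side [([329.9, 227.4], 0.71), ([222.1, 182.3], 0.64), ([339.6, 338.3], 0.63)]
paddle wrist [([191.3, 271.8], 0.64), ([17.4, 12.7], 0.63)]
hook_seat side [([293.9, 336.0], 0.9), ([273.0, 258.9], 0.32)]
hook_seat wrist [([291.0, 271.3], 0.94), ([193.0, 272.0], 0.48)]
```

View pics/end.png

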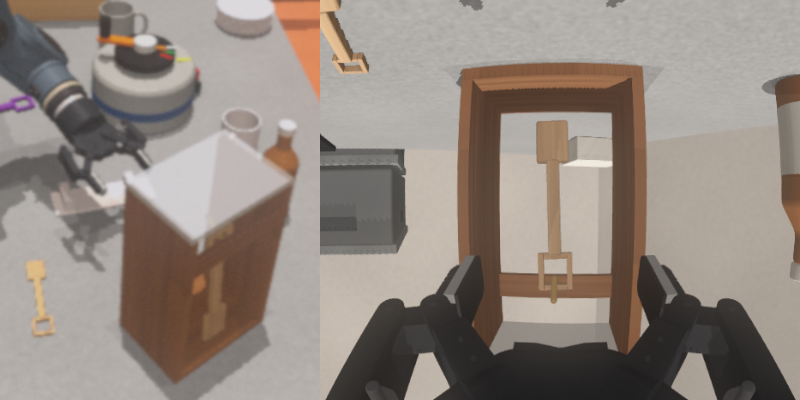

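The wrist view (camera upside down) shows the paddle hanging by its eye on the hook at (275,555), blade down, with the gripper clear of the cubby. I move off the joint limit and let the paddle settle.

Call:
{"op": "carry_out", "data": {"commands": [[0, 0, 0, -0.02, 0, 0.1, 0], [0, 0, 0, -0.04, 0, 0.2, 0], [0, 0, 0, -0.05, 0, 0.3, 0], [0, 0, 0, -0.05, 0, 0.4, 0], [0, 0, 0, -0.05, 0, 0.4, 0], [0, 0, 0, -0.05, 0, 0.4, 0], [0, 0, 0, -0.05, 0, 0.4, 0], [0, 0, 0, -0.05, 0, 0.4, 0], [0, 0, 0, -0.05, 0, 0.4, 0], [0, 0, 0, -0.05, 0, 0.4, 0], [0, 0, 0, -0.05, 0, 0.4, 0], [0, 0, 0, -0.05, 0, 0.4, 0]]}}

```text
clock: 17.75
ee_pos: [0.4648, -0.1017, 0.1634]
ee_rot: [0.381, 0.432, 0.789, -0.212]
wrist_force: [-0.1, -0.6, -0.0]
width: 1.004
gripper_force: 0.0
```

Call:
{"op": "carry_out", "data": {"commands": [[0, 0, 0, 0, 0, 0, 0], [0, 0, 0, 0, 0, 0, 0], [0, 0, 0, 0, 0, 0, 0], [0, 0, 0, 0, 0, 0, 0], [0, 0, 0, 0, 0, 0, 0], [0, 0, 0, 0, 0, 0, 0], [0, 0, 0, 0, 0, 0, 0], [0, 0, 0, 0, 0, 0, 0], [0, 0, 0, 0, 0, 0, 0], [0, 0, 0, 0, 0, 0, 0], [0, 0, 0, 0, 0, 0, 0], [0, 0, 0, 0, 0, 0, 0]]}}

```text
clock: 18.95
ee_pos: [0.4648, -0.1018, 0.1637]
ee_rot: [0.381, 0.433, 0.789, -0.212]
wrist_force: [-0.6, 0.0, -0.0]
width: 1.003
gripper_force: 0.0
```

```bash
python3 -c "
from h import *
p=None
for i in range(16):
  a=img('side')['pixels'][260:390,290:370].astype(int)
  if p is not None: print(int((abs(a-p).max(2)>25).sum()),end=' ')
  else: p=a
o=r.get_obs();print(o['joints'],o['clock'],o['wrist_force'])"
```

```text
0 0 0 9 15 10 15 8 0 0 0 0 0 0 0 [ 0.29418936  0.04771455 -0.80342252  0.39573398 -0.85853977  1.14807241] 19.75 [ 0.18503257 -0.37305498  1.11657997]
```

Call:
{"op": "carry_out", "data": {"commands": [[0, 0, 0, 0, 0, 0, 0], [0, 0, 0, 0, 0, 0, 0], [0, 0, 0, 0, 0, 0, 0], [0, 0, 0, 0, 0, 0, 0], [0, 0, 0, 0, 0, 0, 0], [0, 0, 0, 0, 0, 0, 0], [0, 0, 0, 0, 0, 0, 0], [0, 0, 0, 0, 0, 0, 0], [0, 0, 0, 0, 0, 0, 0], [0, 0, 0, 0, 0, 0, 0], [0, 0, 0, 0, 0, 0, 0], [0, 0, 0, 0, 0, 0, 0]]}}

```text
clock: 20.95
ee_pos: [0.4648, -0.1018, 0.1637]
ee_rot: [0.381, 0.433, 0.789, -0.212]
wrist_force: [-0.0, 0.5, -0.7]
width: 1.001
gripper_force: 0.0
```

Call:
{"op": "carry_out", "data": {"commands": [[0, 0, 0, 0, 0, 0, 0], [0, 0, 0, 0, 0, 0, 0], [0, 0, 0, 0, 0, 0, 0], [0, 0, 0, 0, 0, 0, 0], [0, 0, 0, 0, 0, 0, 0], [0, 0, 0, 0, 0, 0, 0], [0, 0, 0, 0, 0, 0, 0], [0, 0, 0, 0, 0, 0, 0], [0, 0, 0, 0, 0, 0, 0], [0, 0, 0, 0, 0, 0, 0], [0, 0, 0, 0, 0, 0, 0], [0, 0, 0, 0, 0, 0, 0]]}}

```text
clock: 22.15
ee_pos: [0.4648, -0.1018, 0.1637]
ee_rot: [0.381, 0.433, 0.789, -0.212]
wrist_force: [-0.2, -0.5, -0.3]
width: 1.004
gripper_force: 0.0
```

Call:
{"op": "carry_out", "data": {"commands": [[0, 0, 0, 0, 0, 0, 0], [0, 0, 0, 0, 0, 0, 0], [0, 0, 0, 0, 0, 0, 0], [0, 0, 0, 0, 0, 0, 0], [0, 0, 0, 0, 0, 0, 0], [0, 0, 0, 0, 0, 0, 0], [0, 0, 0, 0, 0, 0, 0], [0, 0, 0, 0, 0, 0, 0], [0, 0, 0, 0, 0, 0, 0], [0, 0, 0, 0, 0, 0, 0], [0, 0, 0, 0, 0, 0, 0], [0, 0, 0, 0, 0, 0, 0]]}}

```text
clock: 23.35
ee_pos: [0.4648, -0.1018, 0.1637]
ee_rot: [0.381, 0.433, 0.789, -0.212]
wrist_force: [0.3, 0.1, -0.0]
width: 1.0
gripper_force: 0.0
```

Call:
{"op": "carry_out", "data": {"commands": [[0, 0, 0, 0, 0, 0, 0], [0, 0, 0, 0, 0, 0, 0], [0, 0, 0, 0, 0, 0, 0], [0, 0, 0, 0, 0, 0, 0], [0, 0, 0, 0, 0, 0, 0], [0, 0, 0, 0, 0, 0, 0], [0, 0, 0, 0, 0, 0, 0], [0, 0, 0, 0, 0, 0, 0], [0, 0, 0, 0, 0, 0, 0], [0, 0, 0, 0, 0, 0, 0], [0, 0, 0, 0, 0, 0, 0], [0, 0, 0, 0, 0, 0, 0]]}}

```text
clock: 24.55
ee_pos: [0.4648, -0.1018, 0.1637]
ee_rot: [0.381, 0.433, 0.789, -0.212]
wrist_force: [0.6, -0.1, 0.3]
width: 1.002
gripper_force: 0.0
```

```bash
python3 -c "
from h import *
p=None
for i in range(14):
  a=img('side')['pixels'][260:390,290:370].astype(int)
  if p is not None: print(int((abs(a-p).max(2)>25).sum()),end=' ')
  else: p=a
print(r.get_obs()['clock'])
print(r.job_done())"
```

```text
0 0 0 0 0 0 0 0 0 0 0 0 0 25.25
the job is handed in; nothing more can be done
None
```

The job is handed in at about 25 s: the cap is home with the clutch at its first click, and the paddle hangs still on the hook with the gripper clear; no verdict was returned. One joint touched its range limit for a moment while backing out (-1.1413 read, limit given as -1.14).

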